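# Check a microscope ocular tube in the go / no-go snap gauge

### The arm

A 6-joint arm with a two-finger parallel gripper is mounted at the origin on the work surface. World frame = base frame: x ahead of the robot, y to its left, z up, the work surface at z = 0. Lengths are in m, angles in rad, forces in N, time in s.
With the tool pointing down it reaches from about 0.375 to 0.9 m from the base axis. Payload 3.1 kg.
Tool frame: the origin (TCP) lies midway between the tips of the shut fingers; the grasp point (between the pads) lies 19 mm behind it; x points along the fingers, y is the direction in which the jaws open and shut, and the axes are right-handed (so a half turn about x gives the same grasp; the last joint's range is limited). The gripper opens to 87 mm and grips with 3 to 60 N. Pads are 19 mm wide; open, the fingers measure 117 mm over their backs; the gripper's body (75 mm by 190 mm) begins 51 mm behind the grasp point.
Start: joints at [-1.518, 0.527, 1.433, -0, 1.181, -0.178], TCP at [0.143, -0.608, 0.223] pointing down, gripper open.
Joint ranges: [-3.08, 3.08], [-0.75, 2.2], [0.22, 2.44], [-1.43, 4.57], [0, 2.65], [-2.85, 2.85]. Speed limits (rad/s): [2.79, 2.79, 3.14, 3.14, 3.14, 3.14].

### API

Orientations are given as a unit quaternion [x, y, z, w].
In Python, from rig import get_obs, imaging, robot gives the robot as it stands.
- The arm moves only by the shell command python3 -m inch 'ROWS' [FORCE]. ROWS is JSON, a list of rows, each a list of 3 entries, a list of its own where there are three numbers: the finger opening in mm, from 0 to 87, then the shift along the tool's x, y, z in mm, then the turn, a rotation vector about the tool's x, y, z in degrees. In form: [[grip, [dx, dy, dz], [wx, wy, wz]], ...]. A call has 1 to 12 rows; each row shifts and turns the pose as measured when the row begins, along the tool's axes as they then stand; what a row does not reach is not made up. A row lasts 1/8 s, in which the tool goes at most 62.5 mm and 10.7 degrees, less where a joint would pass 70% of its speed; a pose out of reach is approached as far as the arm can. A call with a gripper value outside its range is refused whole. The fingers move at their own pace and stop on an object; FORCE is the grip in N (left out, the last holds). Time passes only in rows, so rows that do not move let the fingers close. It gives the time, the measured TCP pose, the force and the opening at its end, in the units of the state.
- get_obs(): the state, without advancing time (a new reading comes with each control period).
- imaging.camera(name): name is "scene" or "top"; returns the picture (480x640x3 uint8, red, green, blue); there is no depth.
- imaging.camera_params(name): a dict with "camera_matrix" (3x3 intrinsics, pixels), "xyz" and "rotation" of the camera in the world. Camera axes: x right, y down, z forward; pixel columns grow to the right and rows downward; lengths in m; the calibration is good to about 2 mm. A picture is of the moment at which its call begins. camera_params takes no time and is no camera call.
- robot.hand_in(): hands the job in, once; it reports no verdict.
Trained networks look in the newest picture that a camera, given by its name, has taken for a name from the list of things; names that differ only in an ending like _2 or _b are one class to them, and where a whole thing is asked for, a point or a joint stands for the part that bears it (a point fixed in the world has none). Each returns a list of dicts, best first, with "confidence" (0 to 1); they miss things now and then, are a little off and sometimes report something else, mostly with a low value. They report only what shows in the picture. A call takes as long as a camera call. They do not tell look-alikes from the thing itself.
- imaging.cut_out(camera, target): "pixels" (480x640 bool, what is visible of it) and "box" ([centre column, centre row, width, height] in pixels, round what is visible of it).
- imaging.tip_of(camera, target): "pixel" ([column, row] in pixels: a listed point, or the origin of a listed thing).
The state is a dict: "time": time; "q": joint angles; "joint_velocities": joint speeds; "joint_torque": joint torques, N m; "position": TCP position; "tool_rot": TCP orientation; "ft_force": force on the tool from outside, world axes, zero at the start; "moment": the same for the moment, N m; "grip_width": finger opening in m.
Only numpy, scipy, OpenCV 4.12 (cv2) and the standard library are available. Lean on these libraries where they do the work, as an engineer would, in place of code of your own. Each camera call takes 0.05 s, during which the arm holds its last target. There are 200 camera calls.

### The job

Check the barrel of the loose ocular tube in the snap gauge: hold the tube upright by its head, slide its bare barrel in at the gauge's open mouth, through the go gap at the first button, and on until the second, no-go button stops it, and press it lightly there for a moment, with about half a kilo of push, never forcing it. Then take it out and stand it upright in the empty half of the tray, beside the tube already checked, and let go. Leave the checked tube, the flask and the slide box where they are.

Things in the scene. Friction and masses are not known exactly. Their poses are not given: they have to be found in the camera images.
- tube_center (a point): the tube to be checked, loose, standing upright on the bench: a microscope ocular tube 109 mm tall, about 0.22 kg. From the bottom up: bare steel barrel, 30 mm diameter, 75 mm long; black knurled head, 42 mm diameter, 34 mm tall. This point is on its axis half-way up, 54.5 mm above its underside; z is its axis, from barrel to head
- gauge: adjustable limit snap gauge: a level C-shaped grey iron frame (x -34 to 108, y -61 to 52 mm, 22 mm thick, top 96 mm above the bench, clamp screw of the second button 102 mm) on a post and a base plate (x -25 to 125, y -59 to 59 mm, 18 mm thick), fixed to the bench. Origin on the bench under the middle of the go gap. x points from the open mouth into the throat, y to the arm with the long flat anvil, z up
- go_gap (a point): middle of the go gap, 85 mm above the bench, axes as gauge: 31.5 mm wide, between the flat anvil (y = +15.75 mm) and the first steel button at the mouth (y = -15.75 mm, x -7 to 7 mm, 16 mm tall). Below it the throat is open to the base plate: a barrel may hang up to 60 mm lower
- flat_anvil: long flat steel anvil on the gauge's +y arm, 94 mm long, 18 mm tall, facing both buttons; it reaches 34 mm ahead of the go gap's middle, so a barrel can be laid against it before the first button. Origin at the middle of its face (13 mm in x, 15.75 mm in y from the go gap's middle), axes as gauge
- nogo_slot (a point): point in the throat at the same height, 46 mm further in than the go gap (same axes), abreast the middle of the second button's slot. The no-go gap, 27 mm wide, lies between the flat anvil and the second (no-go) steel button (14 mm in x, 16 mm tall, standing 4.5 mm further out than the first), which is clamped by a screw anywhere from 36 to 56 mm further in than the go gap: it stops a good barrel with its axis 16 mm short of it
- tray: low aluminium tray, fixed to the bench, 190 x 120 mm outside, rim 20 mm high, walls and floor 4 mm thick. Origin on the bench under its centre; x along its length. The checked tube stands in its +x half, the -x half is empty
- checked_center (a point): the tube already checked, loose, identical with the other, standing upright in the +x half of the tray about 46 mm from its centre; point on its axis half-way up (54.5 mm above its underside)
- flask_center (a point): small stoppered glass flask, loose, 66 mm wide and 122 mm tall, standing on the bench; point on its axis 55 mm above the bench
- slide_box: wooden box for microscope slides, loose, closed, 102 x 87 x 40 mm; origin at the middle of its underside
Not all that is in view belongs to the job. What is shaped like the part that bears checked_center but purple or yellow is not meant.

How it is judged:
On the way, in this order (a step that is already met when the one before it is completed fails the run):
1. the upright barrel is in the go gap, between the flat anvil and the first button (x of tube_center in the frame of go_gap between -0.005 and 0.008 m and z of tube_center in the frame of go_gap between -0.016 and 0.046 m and y of tube_center in the frame of go_gap between -0.008 and 0.008 m and angle between tube_center's own z axis and vertical below 0.2 rad).
2. the barrel, past the first button and upright, is pressed against the second (no-go) button, with more than 2 N for 0.3 s (x of tube_center in the frame of go_gap above 0.014 m and z of tube_center in the frame of go_gap between -0.016 and 0.046 m and angle between tube_center's own z axis and vertical below 0.2 rad and contact force between tube and nogo_button above 2 N), for 0.3 s.
At the end, for the whole second after the job is handed in: The tube that was gauged stands upright (within 0.06 rad) and at rest on the floor of the tray, in the half that was empty (its axis not more than 10 mm past the tray's middle), released; the checked tube still stands upright in its half (x of tube_center in the frame of tray between -0.082 and 0.01 m and y of tube_center in the frame of tray between -0.05 and 0.05 m and height (world z) of tube_center between 0.055 and 0.062 m and angle between each of tube_center, checked_center's own z axis and vertical below 0.06 rad and linear speed of tube below 0.02 m/s); the robot touches nothing.
It fails at once if the barrel is forced: more than 15 N on the no-go (second) button (contact force between tube and nogo_button above 15 N).
It fails at once if the barrel is forced through the no-go gap (x of tube_center in the frame of nogo_button between -0.004 and 0.015 m and y of tube_center in the frame of nogo_button between -0.005 and 0.025 m and height (world z) of tube_center below 0.13 m).
It fails at once if the checked tube is moved more than 15 mm (distance of checked_center from where it was at the start of the episode above 0.015 m).
It fails at once if the flask is moved more than 15 mm (distance of flask_center from where it was at the start of the episode above 0.015 m).
It fails at once if the slide box is moved more than 15 mm (distance of slide_box from where it was at the start of the episode above 0.015 m).
It also fails if it takes over 69 s, if anything falls off the work surface, if the arm or the gripper's body presses on something with over 40 N, if the wrist force passes 120 N, or if a joint passes its speed limit or range.

## Working session

There is one attempt and no reset: what is moved stays moved. The work goes in short steps, Python scripts to look and compute and a shell command to move; the robot and the scene stay as the last step left them, time stands still between calls to the robot, and variables do not carry over. Pictures are saved under pics/ and viewed, about 8 in all and at most 12, crops included, and the job is handed in when it is done.

```bash
ls; mkdir -p pics; cat > h.py <<'E'
import numpy as np, cv2
from rig import get_obs, imaging, robot
from scipy.spatial.transform import Rotation as R
def rot(c):
    r=np.array(c["rotation"],float)
    return r if r.shape==(3,3) else R.from_quat(r.ravel()).as_matrix()
def ray(cam,px):
    c=imaging.camera_params(cam);K=np.array(c["camera_matrix"])
    d=rot(c)@np.linalg.solve(K,[px[0],px[1],1.]);return np.array(c["xyz"]),d
def atz(cam,px,z):
    o,d=ray(cam,px);return o+d*(z-o[2])/d[2]
def proj(cam,p):
    c=imaging.camera_params(cam);K=np.array(c["camera_matrix"])
    q=K@(rot(c).T@(np.asarray(p,float)-np.array(c["xyz"])));return q[:2]/q[2]
def tri(p1,p2):
    o1,d1=ray("top",p1);o2,d2=ray("scene",p2);d1/=np.linalg.norm(d1);d2/=np.linalg.norm(d2)
    s=np.linalg.lstsq(np.c_[d1,-d2],o2-o1,rcond=None)[0]
    a,b=o1+s[0]*d1,o2+s[1]*d2;return (a+b)/2,np.linalg.norm(a-b)
def save(cam,n):
    im=imaging.camera(cam);cv2.imwrite("pics/"+n,cv2.cvtColor(im,cv2.COLOR_RGB2BGR));return im
E
python3 - <<'E'
from h import *
for c in("top","scene"):
    save(c,c+"0.png");p=imaging.camera_params(c);print(c,np.round(p["xyz"],3),np.round(rot(p),3).tolist(),np.round(p["camera_matrix"],1).tolist())
    for t in("tube_center","gauge","go_gap","flat_anvil","nogo_slot","tray","checked_center","flask_center","slide_box"):
        print(t,[(np.round(d["pixel"],1).tolist(),round(d["confidence"],2)) for d in imaging.tip_of(c,t)][:4])
print(get_obs())
E
```

```text
pics
top [ 0.5   -0.043  1.217] [[0.024, -0.996, 0.082], [-1.0, -0.024, -0.001], [0.003, -0.082, -0.997]] [[498.6, 0.0, 323.0], [0.0, 498.6, 246.6], [0.0, 0.0, 1.0]]
tube_center [([165.7, 301.3], 0.7)]
gauge []
go_gap [([307.4, 264.0], 0.6)]
flat_anvil [([417.7, 287.9], 0.61), ([301.1, 255.4], 0.6)]
nogo_slot [([311.5, 245.2], 0.68), ([423.5, 288.9], 0.47), ([308.8, 268.3], 0.15)]
tray [([420.0, 289.7], 0.67), ([166.4, 305.8], 0.37)]
checked_center [([469.0, 216.3], 0.92), ([484.1, 275.6], 0.82), ([420.2, 270.8], 0.8)]
flask_center [([202.7, 176.7], 0.91)]
slide_box [([397.3, 191.6], 0.82)]
scene [1.057 0.241 1.019] [[-0.517, 0.731, -0.445], [0.856, 0.452, -0.253], [0.016, -0.511, -0.859]] [[541.2, 0.0, 316.4], [0.0, 541.2, 251.8], [0.0, 0.0, 1.0]]
tube_center [([497.1, 293.0], 0.94), ([239.0, 198.1], 0.3)]
gauge [([329.7, 270.7], 0.95)]
go_gap [([313.1, 263.9], 0.73), ([336.1, 246.8], 0.72)]
flat_anvil [([498.7, 296.2], 0.67), ([332.2, 262.6], 0.58)]
nogo_slot [([314.1, 262.4], 0.76), ([332.4, 262.5], 0.42)]
tray [([232.4, 200.7], 0.43)]
checked_center [([150.7, 219.7], 0.93), ([229.3, 199.6], 0.7), ([177.3, 167.2], 0.61)]
flask_center [([397.9, 408.8], 0.79)]
slide_box [([192.2, 293.2], 0.93), ([230.1, 200.9], 0.43)]
{'time': 1.0, 'q': array([-1.51850403e+00,  5.27502121e-01,  1.43269773e+00,  1.11426555e-05,
        1.18136946e+00, -1.78502269e-01]), 'joint_velocities': array([ 0.00062048, -0.00067008,  0.00056007,  0.00038745,  0.00071057,
       -0.00050323]), 'joint_torque': array([-4.32147954e-05, -4.40018249e+01, -1.76993555e+01,  6.34390488e-02,
        5.04790095e-02, -1.09452628e-05]), 'position': array([ 0.14299922, -0.60840896,  0.22254782]), 'tool_rot': array([ 0.70240719,  0.08140727, -0.70240095,  0.0814242 ]), 'ft_force': array([ 0.009197  , -0.05753332,  0.05988149]), 'moment': array([ 0.01366142,  0.05984583, -0.00516962]), 'grip_width': 0.08722291113129321}
```

View pics/top0.png

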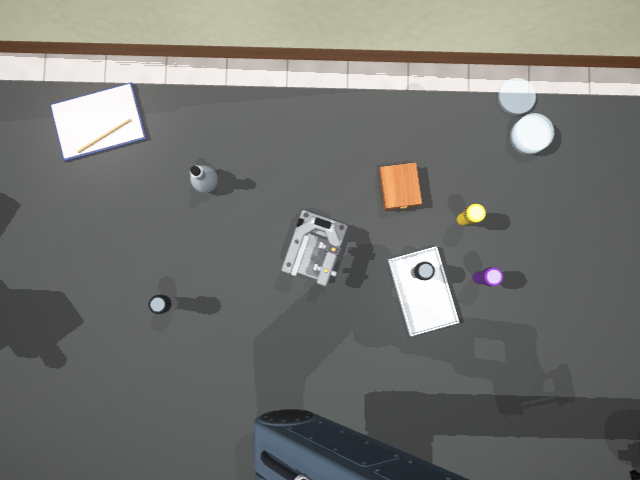

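View pics/scene0.png

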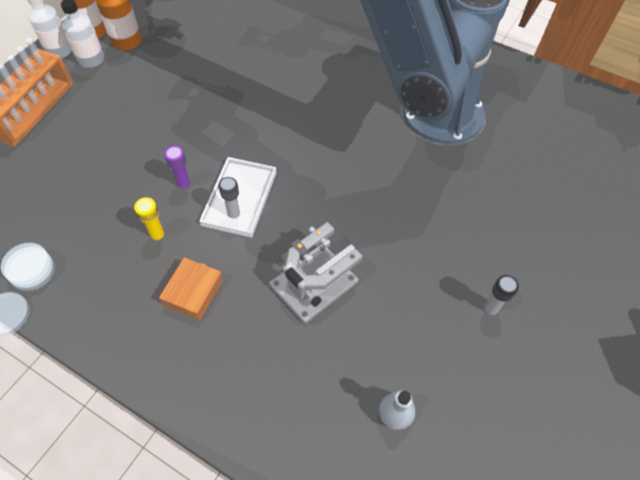

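Candidates for the tube: black-headed loose one at top (160,304) / scene (505,288); checked one in the tray at top (425,271); yellow at (475,213) and purple at (494,277), which are look-alikes. I choose the loose one at (160,304). I'll check it and the gauge in one close crop.

```bash
python3 - <<'E'
from h import *
t=cv2.imread("pics/top0.png");s=cv2.imread("pics/scene0.png")
def cr(im,x,y,w,h,W,H):return cv2.resize(im[y:y+h,x:x+w],(W,H),interpolation=cv2.INTER_CUBIC)
a=cr(t,270,200,90,96,375,400);b=cr(s,260,215,110,110,400,400)
c=cr(t,130,275,70,50,280,200);d=cr(s,465,260,70,60,233,200);e=cr(t,380,240,85,102,166,200)
bot=np.hstack([c,d,e]);bot=cv2.copyMakeBorder(bot,0,0,0,775-bot.shape[1],0)
cv2.imwrite("pics/crop1.png",np.vstack([np.hstack([a,b]),bot]))
tc,e=tri([165.7,301.3],[497.1,293.0]);print("tube",tc,e)
for n,p,q in(("go",[307.4,264],[336.1,246.8]),("go?",[307.4,264],[313.1,263.9]),("slot",[311.5,245.2],[314.1,262.4]),("checked",[420.2,270.8],[229.3,199.6]),("tray",[420,289.7],[232.4,200.7]),("box",[397.3,191.6],[192.2,293.2]),("flask",[202.7,176.7],[397.9,408.8]),("anvil",[301.1,255.4],[332.2,262.6])):
    print(n,*[np.round(v,4) for v in tri(p,q)])
for n in("tray","gauge","tube_center","checked_center"):
    for c in("top","scene"):
        imaging.camera(c)
        for o in imaging.cut_out(c,n)[:3]:
            print(n,c,round(o["confidence"],2),np.round(o["box"],1),np.round(cv2.minAreaRect(np.argwhere(o["pixels"])[:,::-1].astype(np.float32)),1) if 0 else [np.round(v,1) for v in cv2.boxPoints(cv2.minAreaRect(np.argwhere(o["pixels"])[:,::-1].astype(np.float32)))])
            if n=="gauge" or n=="tray": np.save(f"{n}_{c}.npy",o["pixels"]) if o["confidence"]>.5 else 0
E
```

```text
tube [0.46052586 0.31179257 0.06994589] 0.0005697755981531177
go [ 0.5506 -0.0071  0.0954] 0.0079
go? [ 0.5649 -0.0249  0.0296] 0.0374
slot [ 0.5972 -0.0216  0.0877] 0.0067
checked [ 0.545  -0.2732  0.0556] 0.0016
tray [ 0.5053 -0.293  -0.0103] 0.0176
box [ 0.7461 -0.2309 -0.015 ] 0.0077
flask [0.7567 0.2467 0.0443] 0.0017
anvil [0.5732 0.0039 0.0748] 0.0022
tray top 0.79 [422.4 289.3  69.5  92. ] [array([386.3, 259.2], dtype=float32), array([436.8, 244.8], dtype=float32), array([458.8, 321.9], dtype=float32), array([408.4, 336.3], dtype=float32)]
gauge top 0.57 [315.4 246.9  69.5  74.2] [array([279.2, 271.4], dtype=float32), array([300.3, 208.1], dtype=float32), array([351., 225.], dtype=float32), array([329.9, 288.3], dtype=float32)]
gauge scene 0.89 [313.4 271.8  93.5  96. ] [array([258.1, 275.3], dtype=float32), array([322.4, 213.8], dtype=float32), array([373.6, 267.1], dtype=float32), array([309.3, 328.7], dtype=float32)]
tube_center top 0.73 [164.8 305.8  31.8  20.9] [array([148., 295.], dtype=float32), array([177., 295.], dtype=float32), array([177., 313.], dtype=float32), ar
[... 739 characters left out ...]
, dtype=float32), array([436.7, 263.9], dtype=float32), array([430.4, 282.8], dtype=float32)]
checked_center scene 0.91 [228.7 197.   23.   42.6] [array([218., 176.], dtype=float32), array([238., 176.], dtype=float32), array([238., 218.], dtype=float32), array([218., 218.], dtype=float32)]
checked_center scene 0.88 [178.  166.2  23.2  41. ] [array([161.9, 148.7], dtype=float32), array([180.2, 142.6], dtype=float32), array([194.1, 184.3], dtype=float32), array([175.8, 190.4], dtype=float32)]
checked_center scene 0.58 [148.7 219.2  26.4  43.9] [array([132.1, 201.2], dtype=float32), array([151.2, 193.5], dtype=float32), array([167.8, 234.9], dtype=float32), array([148.6, 242.6], dtype=float32)]
```

View pics/crop1.png

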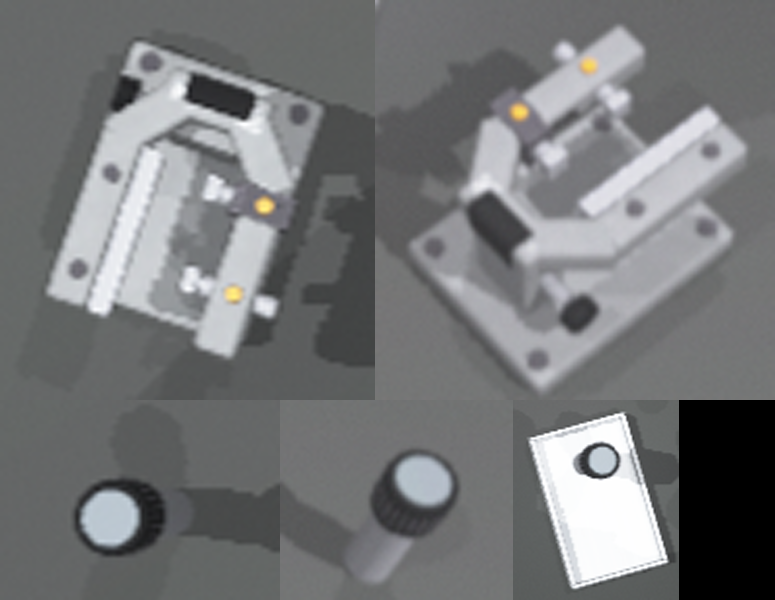

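Top view: loose black-headed tube at (157,304), gauge with mouth toward the robot and anvil on the left. The throat axis is yawed about -18°, and the no-go button is clamped about 50 mm in. The empty half of the tray is nearest the robot. The choice of tube is confirmed. Next I fit the poses.

```bash
cat > fit.py <<'E'
from h import *
from scipy.optimize import least_squares
def T(p,l): 
    c,s=np.cos(p[2]),np.sin(p[2]);return np.array([p[0]+c*l[0]-s*l[1],p[1]+s*l[0]+c*l[1],l[2]])
A=lambda u,v:("top",(270+u/4.167,200+v/4.167)); B=lambda u,v:("scene",(260+(u-375)/3.636,215+v/3.636))
G=[((.125,.059,.018),A(135,40)),((.125,-.059,.018),A(322,102)),((-.025,.059,.018),A(48,293)),
((.06,.01575,.094),A(163,152)),((-.034,.01575,.094),A(110,315)),((-.034,-.061,.096),A(233,357)),
((.125,.059,.018),B(545,378)),((.125,-.059,.018),B(410,243)),((-.025,.059,.018),B(735,235)),
((.06,.01575,.094),B(578,205)),((-.034,.01575,.094),B(705,105)),((-.034,.052,.096),B(747,150)),((-.034,-.061,.096),B(620,25))]
Tr=[((.095,.06,.02),("top",(387.7,258.9))),((.095,-.06,.02),("top",(437.9,246.6))),((-.095,-.06,.02),("top",(458.9,321.6))),((-.095,.06,.02),("top",(411.2,335.4)))]
def fit(M,x0):
    f=lambda p:np.concatenate([proj(m[1][0],T(p,m[0]))-m[1][1] for m in M])
    r=least_squares(f,x0,loss="soft_l1",f_scale=1.);return r.x,f(r.x).reshape(-1,2)
if __name__=="__main__":
    for n,M,x0 in(("gauge",G,[.55,0,-.3]),("tray",Tr,[.5,-.28,.28])):
        p,e=fit(M,x0);print(n,np.round(p,4),np.degrees(p[2]));print(np.round(e,1).tolist())
        if n=="gauge":g=p
    print("tube top",tri((157.25,304.5),(507.6,284)))
    print("go",T(g,(0,0,.085)),"nogo px gold:",[np.round(atz(*A(u,v),z),4) for u,v,z in((264,205,.102),(233,293,.098))])
    Ri=lambda w:np.array([[np.cos(g[2]),np.sin(g[2])],[-np.sin(g[2]),np.cos(g[2])]])@(w[:2]-g[:2])
    print([Ri(atz(*A(u,v),z)) for u,v,z in((264,205,.102),(233,293,.098))])
    # overlay
    o=[]
    for c,(x,y,w,h) in(("top",(270,200,90,96)),("scene",(260,215,110,110))):
        im=cv2.resize(cv2.imread(f"pics/{c}0.png")[y:y+h,x:x+w],None,fx=4,fy=4,interpolation=cv2.INTER_CUBIC)
        def line(a,b,col):
            q=[tuple(np.round((proj(c,T(g,v))-(x,y)+.5)*4).astype(int).tolist()) for v in(a,b)];cv2.line(im,*q,col,1)
        for a,b in(((-.034,.01575,.094),(.06,.01575,.094)),((.007,-.01575,.093),(-.007,-.01575,.093)),((-.034,-.061,.096),(-.034,.052,.096)),((-.034,.052,.096),(.05,.052,.096)),((-.034,-.061,.096),(.05,-.061,.096))):line(a,b,(0,0,255))
        k=[(.125,.059,.018),(.125,-.059,.018),(-.025,-.059,.018),(-.025,.059,.018)]
        for i in range(4):line(k[i],k[(i+1)%4],(0,255,0))
        o.append(cv2.copyMakeBorder(im,0,440-im.shape[0],0,0,0))
    cv2.imwrite("pics/ov.png",np.hstack(o))
E
python3 fit.py
```

```text
gauge [ 0.5535 -0.0074 -0.3162] -18.118919700928352
[[-1.1, -1.2], [-0.0, 0.0], [-1.2, -3.7], [-0.8, -0.3], [-2.1, -0.2], [0.6, 1.2], [-2.3, 2.6], [-1.6, -0.3], [0.3, -1.0], [-0.2, -1.1], [0.4, -0.1], [1.3, -1.1], [-1.4, -2.9]]
tray [ 0.4995 -0.2886  0.2925] 16.75862700983701
[[1.1, -0.2], [-1.3, -1.1], [0.4, 0.6], [-0.3, 0.4]]
tube top (array([0.45427013, 0.31915886, 0.10549786]), np.float64(0.0006505777956742053))
go [ 0.55346093 -0.0073543   0.085     ] nogo px gold: [array([ 0.5866, -0.0681,  0.102 ]), array([ 0.539 , -0.0526,  0.098 ])]
[array([ 0.05040934, -0.04746392]), array([ 0.00036067, -0.04747476])]
```

View pics/ov.png

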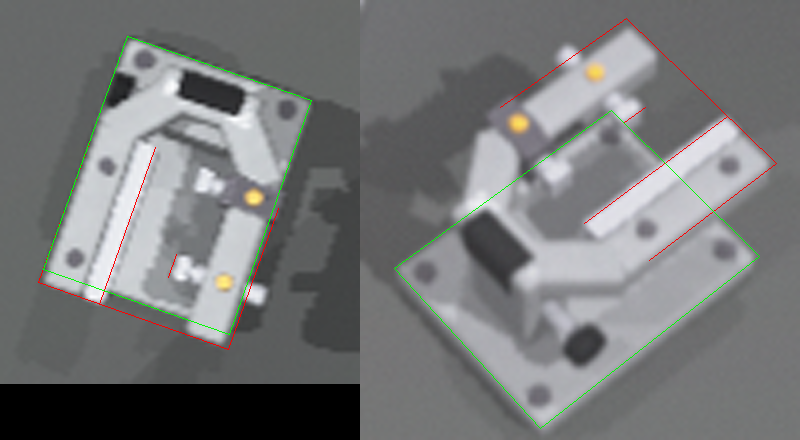

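The fit agrees with the picture to within about 2 mm: mouth yaw -18°, and the no-go button at x≈50 mm, so the stop should come at about 34 mm. The remaining error gets resolved by contact with the anvil. Next, the move to the tube.

```bash
cat > go.py <<'E'
# python3 go.py X Y Z [yaw_of_tool_y_deg]: tool-frame shift (mm) and turn to reach a TCP position
import sys
from h import *
o=get_obs();Rm=R.from_quat(o["tool_rot"]).as_matrix();p=np.array(o["position"])
t=np.array([float(v) for v in sys.argv[1:4]]);print("tcp",np.round(p*1e3,1),"y yaw",np.round(np.degrees(np.arctan2(Rm[1,1],Rm[0,1])),2),"x",np.round(Rm[:,0],3),"F",np.round(o["ft_force"],2),"M",np.round(o["moment"],2),"w",round(o["grip_width"]*1e3,1),"t",round(o["time"],2),"j6",round(o["q"][5],2))
print("shift now",np.round(Rm.T@(t-p)*1e3,1))
if len(sys.argv)>4:
    a=np.radians(float(sys.argv[4]));x=np.array([0,0,-1.]);y=np.array([np.cos(a),np.sin(a),0]);Rt=np.c_[x,y,np.cross(x,y)]
    v=R.from_matrix(Rm.T@Rt).as_rotvec(degrees=True);print("turn",np.round(v,1),"shift in target axes",np.round(Rt.T@(t-p)*1e3,1))
E
for a in -18 162 -108 72; do python3 go.py .454 .319 .223 $a; done; python3 go.py .454 .319 .073
```

```text
tcp [ 143.  -608.4  222.6] y yaw -76.78 x [ 0. -0. -1.] F [-0.64  0.11  0.44] M [-0.04 -0.04 -0.03] w 86.9 t 1.8 j6 -0.18
shift now [-5.000e-01 -8.317e+02 -5.149e+02]
turn [-58.8   0.   -0. ] shift in target axes [-4.000e-01  9.200e+00 -9.781e+02]
tcp [ 143.  -608.4  222.6] y yaw -76.78 x [ 0. -0. -1.] F [-0.64  0.11  0.44] M [-0.04 -0.04 -0.03] w 86.9 t 1.8 j6 -0.18
shift now [-5.000e-01 -8.317e+02 -5.149e+02]
turn [121.2  -0.   -0. ] shift in target axes [-4.000e-01 -9.200e+00  9.781e+02]
tcp [ 143.  -608.4  222.6] y yaw -76.78 x [ 0. -0. -1.] F [-0.64  0.11  0.44] M [-0.04 -0.04 -0.03] w 86.9 t 1.8 j6 -0.18
shift now [-5.000e-01 -8.317e+02 -5.149e+02]
turn [31.2 -0.  -0. ] shift in target axes [-4.000e-01 -9.781e+02 -9.200e+00]
tcp [ 143.  -608.4  222.6] y yaw -76.78 x [ 0. -0. -1.] F [-0.64  0.11  0.44] M [-0.04 -0.04 -0.03] w 86.9 t 1.8 j6 -0.18
shift now [-5.000e-01 -8.317e+02 -5.149e+02]
turn [-148.8    0.    -0. ] shift in target axes [-4.000e-01  9.781e+02  9.200e+00]
tcp [ 143.  -608.4  222.6] y yaw -76.78 x [ 0. -0. -1.] F [-0.64  0.11  0.44] M [-0.04 -0.04 -0.03] w 86.9 t 1.8 j6 -0.18
shift now [ 149.5 -831.7 -514.9]
```

```bash
python3 -m inch '[[87,[-5,-33,-50],[-9.8,0,0]],[87,[-5,-24,-55],[-9.8,0,0]],[87,[0,-14,-58],[-9.8,0,0]],[87,[0,-4,-60],[-9.8,0,0]],[87,[0,6,-60],[-9.8,0,0]],[87,[0,16,-58],[-9.8,0,0]],[87,[0,26,-54],[0,0,0]],[87,[0,26,-54],[0,0,0]]]' 40; python3 go.py .454 .319 .223 -18
```

```text
time: 2.8
position: [0.4754, -0.2514, 0.233]
tool_rot: [-0.566, -0.419, 0.567, -0.426]
ft_force: [0.0, 0.3, 0.3]
grip_width: 0.0868
tcp [ 475.4 -251.4  233. ] y yaw -16.58 x [ 0.005 -0.009 -1.   ] F [0.01 0.32 0.29] M [-0.03 -0.08  0.01] w 86.8 t 2.8 j6 -0.4
shift now [   5.1 -183.4 -540.6]
turn [ 1.4  0.4 -0.4] shift in target axes [  10.  -196.6 -535.9]
```

```bash
python3 -m inch '[[87,[1,-18.5,-54],[-1.4,0.4,-0.4]],[87,[1,-20,-54],[0,0,0]],[87,[1,-20,-54],[0,0,0]],[87,[1,-20,-54],[0,0,0]],[87,[1,-20,-54],[0,0,0]],[87,[1,-20,-54],[0,0,0]],[87,[1,-20,-54],[0,0,0]],[87,[1,-20,-54],[0,0,0]],[87,[1,-20,-54],[0,0,0]],[87,[0,-20,-50],[0,0,0]],[87,[0,0,0],[0,0,0]]]'; python3 go.py .454 .319 .073 -18; python3 - <<'E'
from h import *
im=save("top","top1.png");im2=save("scene","scene1.png")
a=im[230:350,90:250];b=im2[200:340,420:600]
f=lambda i:cv2.resize(i[...,::-1],(400,300))
cv2.imwrite("pics/c1.png",np.hstack([f(a),f(b)]))
E
```

```text
time: 4.18
position: [0.4281, 0.3387, 0.2247]
tool_rot: [0.564, 0.428, -0.556, 0.435]
ft_force: [-0.5, -0.1, 1.3]
grip_width: 0.0874
tcp [428.1 338.7 224.7] y yaw -14.8 x [ 0.015 -0.    -1.   ] F [-0.46 -0.05  1.34] M [-0.03 -0.05 -0.01] w 87.4 t 4.17 j6 0.73
shift now [152.1  27.8  12.9]
turn [ 3.2 -0.2 -0.8] shift in target axes [151.7  30.7  10.7]
```

View pics/c1.png

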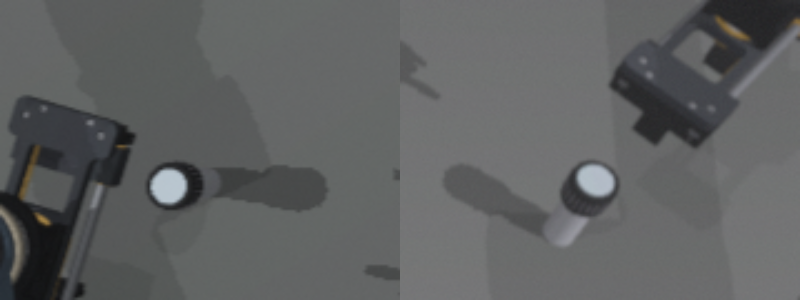

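```bash
python3 - <<'E'
from h import *
print(atz("top",(158,304.4),.109),atz("scene",(508.7,284),.109),atz("top",(157.25,304.5),.109),atz("scene",(507.6,284),.109))
E
python3 -m inch '[[87,[0,30,12],[3.2,-0.2,-0.8]],[87,[0,0,0],[0,0,0]]]'; python3 go.py .454 .319 .073 -18
```

```text
[0.45478856 0.31605502 0.109     ] [0.45530258 0.32094725 0.109     ] [0.45453085 0.31769607 0.109     ] [0.45640667 0.31915514 0.109     ]
time: 4.53
position: [0.4546, 0.3128, 0.2249]
tool_rot: [-0.572, -0.413, 0.575, -0.414]
ft_force: [0.2, 0.1, -0.8]
grip_width: 0.0867
tcp [454.6 312.8 224.9] y yaw -18.42 x [-0.002 -0.003 -1.   ] F [ 0.16  0.13 -0.81] M [-0.04 -0.12 -0.01] w 86.7 t 4.53 j6 0.72
shift now [151.9  -2.5  -6.2]
turn [-0.4  0.2  0. ] shift in target axes [151.9  -2.5  -5.7]
```

```bash
python3 -m inch '[[87,[40,-1.5,-5],[0,0,0]],[87,[40,0,0],[0,0,0]],[87,[40,0,0],[0,0,0]],[87,[28,0,0],[0,0,0]],[87,[2,0,0],[0,0,0]]]'; python3 go.py .455 .318 .073 -18
```

```text
time: 5.15
position: [0.4553, 0.3112, 0.0732]
tool_rot: [-0.575, -0.41, 0.577, -0.411]
ft_force: [-0.8, -0.1, 0.3]
grip_width: 0.0872
tcp [455.3 311.2  73.2] y yaw -18.98 x [-0.002 -0.003 -1.   ] F [-0.75 -0.12  0.35] M [ 0.   -0.13  0.02] w 87.2 t 5.15 j6 0.73
shift now [ 0.2 -2.5 -6.3]
turn [-1.   0.2  0. ] shift in target axes [ 0.2 -2.4 -6.3]
```

```bash
python3 -m inch '[[87,[0,-2,-6.5],[-1,0,0]],[87,[0,0,0],[0,0,0]]]'; python3 go.py .455 .318 .073 -18;  python3 -m inch '[[36,[0,0,0],[0,0,0]],[36,[0,0,0],[0,0,0]],[36,[0,0,0],[0,0,0]],[36,[0,0,0],[0,0,0]],[36,[0,0,0],[0,0,0]],[36,[0,0,0],[0,0,0]]]' 40; python3 go.py .455 .318 .073 -18
```

```text
time: 5.4
position: [0.4567, 0.3181, 0.0752]
tool_rot: [-0.572, -0.415, 0.572, -0.416]
ft_force: [0.6, -0.1, -0.7]
grip_width: 0.087
tcp [456.7 318.1  75.2] y yaw -17.99 x [ 0.001 -0.002 -1.   ] F [ 0.57 -0.12 -0.68] M [ 0.03 -0.12 -0.04] w 87.0 t 5.4 j6 0.72
shift now [ 2.2 -1.6  0.6]
turn [ 0.   0.1 -0.1] shift in target axes [ 2.2 -1.6  0.6]
time: 6.15
position: [0.4579, 0.3189, 0.0779]
tool_rot: [0.573, 0.415, -0.57, 0.417]
ft_force: [-0.3, -0.1, 0.3]
grip_width: 0.0413
tcp [457.9 318.9  77.9] y yaw -17.96 x [ 0.005  0.    -1.   ] F [-0.3  -0.1   0.27] M [-0.05  0.01 -0.05] w 41.3 t 6.15 j6 0.72
shift now [ 4.8 -2.5  1.8]
turn [ 0.  -0.1 -0.3] shift in target axes [ 4.9 -2.5  1.8]
```

```bash
python3 -m inch '[[36,[30,0,0],[0,0,0]]]' 45 >/dev/null & sleep 0; kill %1 2>/dev/null; wait; python3 go.py .4813 .0131 .118 -18
```

```text
tcp [457.9 318.9  77.9] y yaw -17.96 x [ 0.005  0.    -1.   ] F [-0.3  -0.1   0.27] M [-0.05  0.01 -0.05] w 41.3 t 6.15 j6 0.72
shift now [-40.1 116.8 283.6]
turn [ 0.  -0.1 -0.3] shift in target axes [-40.1 116.8 283.6]
```

(That first command had the wrong sign for the lift. It was killed before it ran: the clock and pose are unchanged.) Now lift and go to the mouth.

```bash
python3 -m inch '[[36,[-20,0,0],[0,0,0]],[36,[-20,0,0],[0,0,0]],[36,[0,21,52],[0,0,0]],[36,[0,21,52],[0,0,0]],[36,[0,21,52],[0,0,0]],[36,[0,21,52],[0,0,0]],[36,[0,21,48],[0,0,0]],[36,[0,0,0],[0,0,0]]]' 45;python3 go.py .4813 .0131 .118 -18
```

```text
time: 7.15
position: [0.4792, 0.0356, 0.1159]
tool_rot: [0.572, 0.416, -0.571, 0.418]
ft_force: [0.0, 0.5, -2.2]
grip_width: 0.0413
tcp [479.2  35.6 115.9] y yaw -17.74 x [ 0.003 -0.001 -1.   ] F [ 0.04  0.5  -2.18] M [-0.01 -0.06 -0.03] w 41.3 t 7.15 j6 0.15
shift now [-2.1  8.8 20.8]
turn [ 0.3  0.  -0.2] shift in target axes [-2.1  8.9 20.7]
```

```bash
python3 -m inch '[[36,[-1,9,20],[0.3,0,-0.2]],[36,[-1,0,0],[0,0,0]]]';python3 go.py .4813 .0131 .118 -18; python3 - <<'E'
from h import *
im=save("top","top2.png");im2=save("scene","scene2.png")
f=lambda i:cv2.resize(i[...,::-1],(400,400),interpolation=cv2.INTER_CUBIC)
cv2.imwrite("pics/c2.png",np.hstack([f(im[200:320,255:375]),f(im2[180:320,250:390])]))
E
```

```text
time: 7.4
position: [0.4804, 0.0141, 0.1171]
tool_rot: [-0.572, -0.416, 0.573, -0.414]
ft_force: [-1.0, 0.5, -1.9]
grip_width: 0.0409
tcp [480.4  14.1 117.1] y yaw -18.13 x [-0.004  0.001 -1.   ] F [-0.96  0.52 -1.94] M [-0.02 -0.07  0.04] w 40.9 t 7.4 j6 0.11
shift now [-0.9  1.2  0.7]
turn [-0.1 -0.   0.2] shift in target axes [-0.9  1.2  0.7]
```

View pics/c2.png

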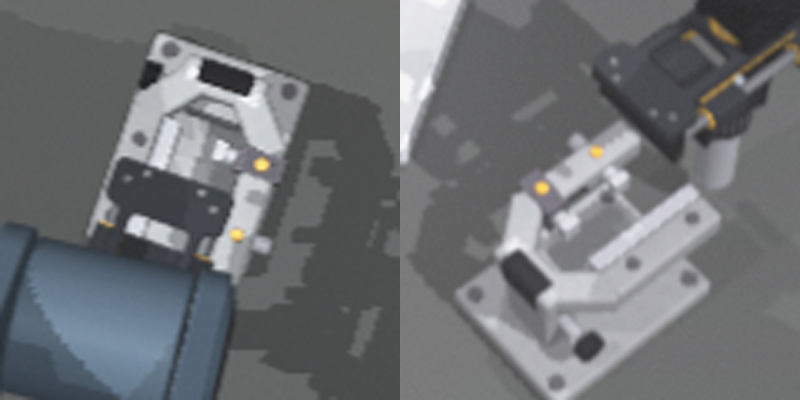

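```bash
python3 - <<'E'
from h import *
k=lambda p:np.round((proj("scene",p)-(250,180)+.5)*2.857+[400,0]-.5,1)
for z in(.039,.06,.09,.112):print(z,k([.4804,.0141,z]))
import fit
g,_=fit.fit(fit.G,[.55,0,-.3])
for n,l in(("anvil mouth",(-.034,.01575,.094)),("anvil in",(.06,.01575,.094)),("go btn lo",(-.007,-.01575,.077)),("go btn hi",(-.007,-.01575,.093)),("go btn hi in",(.007,-.01575,.093)),("base right",(-.025,.059,.018)),("base bot",(.125,.059,.018)),("base left",(.125,-.059,.018)),("nogo",(.043,-.01125,.093))):print(n,k(fit.T(g,l)))
E
```

```text
0.039 [709.7 175. ]
0.06 [712.  159.9]
0.09 [715.5 137.5]
0.112 [718.2 120.4]
anvil mouth [689.8 183.1]
anvil in [588.4 258.8]
go btn lo [630.5 187.6]
go btn hi [631.3 175.8]
go btn hi in [616.4 186.7]
base right [713.4 282.7]
base bot [556.6 405.2]
base left [452.3 290.9]
nogo [581.6 219.5]
```

```bash
python3 -m inch '[[36,[-1,12,1],[0,0,0]],[36,[0,12,0.5],[0,0,0]],[36,[0,10,0],[0,0,0]]]'; python3 go.py .5313 -.0029 .118 -18; python3 -m inch '[[36,[0,8,0],[0,0,0]],[36,[0,6,0],[0,0,0]],[36,[0,3,0],[0,0,0]],[36,[0,0,0],[0,0,0]]]';python3 go.py .5313 -.0029 .118 -18
```

```text
time: 7.88
position: [0.5121, 0.0058, 0.1176]
tool_rot: [-0.57, -0.419, 0.573, -0.414]
ft_force: [0.1, -0.2, -3.0]
grip_width: 0.0414
tcp [512.1   5.8 117.6] y yaw -17.8 x [-0.007  0.003 -1.   ] F [ 0.11 -0.15 -2.95] M [ 0.   -0.08 -0.01] w 41.4 t 7.88 j6 0.1
shift now [-0.5 20.9  2.4]
turn [ 0.2 -0.   0.4] shift in target axes [-0.4 20.9  2.3]
time: 8.38
position: [0.5306, 0.0001, 0.1172]
tool_rot: [-0.57, -0.419, 0.573, -0.415]
ft_force: [-1.0, 0.1, -3.4]
grip_width: 0.0413
tcp [5.306e+02 1.000e-01 1.172e+02] y yaw -17.79 x [-0.006  0.003 -1.   ] F [-1.    0.05 -3.44] M [-0.04 -0.06 -0.03] w 41.3 t 8.38 j6 0.1
shift now [-0.8  1.6  2.6]
turn [ 0.2 -0.   0.4] shift in target axes [-0.8  1.6  2.6]
```

```bash
cat > loc.py <<'E'
from h import *
o=get_obs();c,s=np.cos(-.3162),np.sin(-.3162);M=np.array([[c,s,0],[-s,c,0],[0,0,1]])
Rm=R.from_quat(o["tool_rot"]).as_matrix()
print("LOCAL mm",np.round(M@(o["position"]-[.5535,-.0074,0])*1e3,1),"F",np.round(M@o["ft_force"],1),"M",np.round(M@o["moment"],2),"toolx",np.round(M@Rm[:,0],3),"w",round(o["grip_width"]*1e3,1),"t",round(o["time"],2))
E
for i in 1 2; do :; done
python3 loc.py; python3 -m inch '[[36,[0,0,-1],[0,0,0]]]' >/dev/null; python3 loc.py; python3 -m inch '[[36,[0,0,-1],[0,0,0]]]'>/dev/null; python3 loc.py; python3 -m inch '[[36,[0,0,-1],[0,0,0]]]'>/dev/null; python3 loc.py
```

```text
LOCAL mm [-24.1  -0.  117.2] F [-1.  -0.3 -3.4] M [-0.02 -0.07 -0.03] toolx [-0.007  0.001 -1.   ] w 41.3 t 8.38
LOCAL mm [-24.6   0.8 117.2] F [ 0.2 -1.1 -1.5] M [-0.37 -0.11 -0.05] toolx [-0.007  0.    -1.   ] w 41.1 t 8.5
LOCAL mm [-24.6   1.1 117.3] F [-0.1 -3.3 -1.9] M [-0.81 -0.2   0.04] toolx [-0.007 -0.001 -1.   ] w 41.1 t 8.62
LOCAL mm [-24.6   1.3 117.4] F [ 1.3 -4.9 -2.9] M [-1.02 -0.24  0.04] toolx [-0.007 -0.003 -1.   ] w 41.0 t 8.75
```

Anvil contact at y≈+0.9, which matches the expected +0.75. Now slide in, easing off.

```bash
python3 -m inch '[[36,[0,4,0.5],[0,0,0]],[36,[0,4,0.2],[0,0,0]]]'>/dev/null; python3 loc.py;  python3 -m inch '[[36,[0,4,0.2],[0,0,0]]]'>/dev/null; python3 loc.py; python3 -m inch '[[36,[0,4,0.2],[0,0,0]]]'>/dev/null; python3 loc.py
```

```text
LOCAL mm [-18.    0.9 117. ] F [-0.3 -1.5 -2.5] M [-0.29  0.06 -0.02] toolx [-0.011 -0.002 -1.   ] w 41.1 t 9.0
LOCAL mm [-13.9   0.9 116.8] F [-1.6 -2.  -3.4] M [-0.24  0.09  0.05] toolx [-0.011 -0.002 -1.   ] w 41.4 t 9.12
LOCAL mm [ -9.6   0.9 116.7] F [-0.2 -1.3 -3.1] M [-0.24 -0.03  0.  ] toolx [-0.011 -0.002 -1.   ] w 41.4 t 9.25
```

```bash
python3 -m inch '[[36,[0,4,0.2],[0,0,0]]]'>/dev/null; python3 loc.py;  python3 -m inch '[[36,[0,4,0.1],[0,0,0]]]'>/dev/null; python3 loc.py; python3 -m inch '[[36,[0,4,0.1],[0,0,0]]]'>/dev/null; python3 loc.py; python3 -m inch '[[36,[0,4,0.1],[0,0,0]]]'>/dev/null; python3 loc.py
```

```text
LOCAL mm [ -5.2   0.9 116.6] F [-0.9 -0.8 -3. ] M [-0.19  0.    0.  ] toolx [-0.011 -0.002 -1.   ] w 41.1 t 9.38
LOCAL mm [ -0.8   0.9 116.5] F [-0.2 -1.1 -2.4] M [-0.19 -0.01  0.02] toolx [-0.011 -0.001 -1.   ] w 41.2 t 9.5
LOCAL mm [  3.6   0.9 116.4] F [-0.  -0.8 -2.6] M [-0.16  0.04 -0.01] toolx [-0.011 -0.001 -1.   ] w 41.5 t 9.62
LOCAL mm [  8.    0.9 116.4] F [-0.  -0.3 -3.2] M [-0.16 -0.04  0.  ] toolx [-0.01  -0.001 -1.   ] w 41.1 t 9.75
```

```bash
python3 -m inch '[[36,[-0.3,4,0.1],[0,0,0]],[36,[-0.3,4,0.1],[0,0,0]]]'>/dev/null; python3 loc.py;  python3 -m inch '[[36,[-0.2,4,0],[0,0,0]]]'>/dev/null; python3 loc.py; python3 -m inch '[[36,[0,4,0],[0,0,0]]]'>/dev/null; python3 loc.py; python3 -m inch '[[36,[0,2,0],[0,0,0]]]'>/dev/null; python3 loc.py; python3 -m inch '[[36,[0,1,0],[0,0,0]]]'>/dev/null; python3 loc.py
```

```text
LOCAL mm [ 16.7   0.9 117. ] F [-0.6 -1.2 -3.7] M [-0.15 -0.01  0.04] toolx [-0.01  -0.001 -1.   ] w 40.8 t 10.0
LOCAL mm [ 21.    0.9 117.2] F [ 0.1 -1.3 -2.8] M [-0.09 -0.06 -0.04] toolx [-0.01  -0.001 -1.   ] w 41.0 t 10.12
LOCAL mm [ 25.3   1.  117.2] F [ 1.4 -0.8 -3.4] M [-0.18  0.03  0.02] toolx [-0.01  -0.001 -1.   ] w 41.0 t 10.25
LOCAL mm [ 27.7   1.  117.1] F [ 0.2 -1.5 -3.4] M [-0.19 -0.06  0.03] toolx [-0.01  -0.001 -1.   ] w 41.3 t 10.38
LOCAL mm [ 28.8   1.  117.1] F [-0.5 -1.2 -2.4] M [-0.16  0.01 -0.  ] toolx [-0.01  -0.001 -1.   ] w 41.1 t 10.5
```

```bash
for r in 1 2 3 4 5; do :; done; python3 -m inch '[[36,[0,1,0],[0,0,0]],[36,[0,1,0],[0,0,0]]]'>/dev/null; python3 loc.py;  python3 -m inch '[[36,[0,1,0],[0,0,0]]]'>/dev/null; python3 loc.py; python3 -m inch '[[36,[0,1,0],[0,0,0]]]'>/dev/null; python3 loc.py; python3 -m inch '[[36,[0,1,0],[0,0,0]]]'>/dev/null; python3 loc.py
```

```text
LOCAL mm [ 30.6   1.  117. ] F [ 0.2 -0.7 -2.1] M [-0.14 -0.03 -0.01] toolx [-0.01  -0.001 -1.   ] w 41.2 t 10.75
LOCAL mm [ 31.6   1.  117. ] F [-0.2 -1.2 -2.2] M [-0.16 -0.03  0.01] toolx [-0.01  -0.001 -1.   ] w 41.0 t 10.88
LOCAL mm [ 32.6   1.  117. ] F [-0.5 -0.8 -2.5] M [-0.13 -0.02  0.01] toolx [-0.011 -0.001 -1.   ] w 41.0 t 11.0
LOCAL mm [ 33.6   1.  117. ] F [-0.   0.1 -3.5] M [-0.15 -0.06 -0.02] toolx [-0.011 -0.001 -1.   ] w 41.0 t 11.12
```

```bash
python3 -m inch '[[36,[0,0.7,0],[0,0,0]]]'>/dev/null; python3 loc.py;  python3 -m inch '[[36,[0,0.7,0],[0,0,0]]]'>/dev/null; python3 loc.py; python3 -m inch '[[36,[0,0.7,0],[0,0,0]]]'>/dev/null; python3 loc.py
```

```text
LOCAL mm [ 34.4   1.  116.9] F [ 0.3  0.4 -2.6] M [-0.09 -0.07 -0.01] toolx [-0.011 -0.001 -1.   ] w 41.6 t 11.25
LOCAL mm [ 35.1   1.  116.9] F [-0.1 -0.8 -3.4] M [-0.16 -0.06 -0.04] toolx [-0.011 -0.001 -1.   ] w 41.1 t 11.38
LOCAL mm [ 35.9   1.  116.9] F [-0.6 -0.2 -2.9] M [-0.17 -0.06  0.02] toolx [-0.011 -0.001 -1.   ] w 40.8 t 11.5
```

```bash
python3 -m inch '[[36,[0,0.7,0],[0,0,0]]]'>/dev/null; python3 loc.py;  python3 -m inch '[[36,[0,0.7,0],[0,0,0]]]'>/dev/null; python3 loc.py; python3 -m inch '[[36,[0,0.7,0],[0,0,0]]]'>/dev/null; python3 loc.py
```

```text
LOCAL mm [ 36.6   1.  116.9] F [ 0.3 -1.  -2.6] M [-0.13  0.01 -0.03] toolx [-0.011 -0.001 -1.   ] w 40.9 t 11.62
LOCAL mm [ 37.3   1.  116.9] F [-0.7 -0.3 -3.2] M [-0.11  0.02  0.  ] toolx [-0.011 -0.001 -1.   ] w 40.9 t 11.75
LOCAL mm [ 37.5   1.  116.8] F [-0.8 -0.8 -1.4] M [-0.13  0.13  0.03] toolx [-0.012 -0.001 -1.   ] w 40.6 t 11.88
```

```bash
python3 -m inch '[[36,[0,0.8,0],[0,0,0]]]'>/dev/null; python3 loc.py;  python3 -m inch '[[36,[0,0.8,0],[0,0,0]]]'>/dev/null; python3 loc.py
```

```text
LOCAL mm [ 37.7   1.  116.7] F [-1.4  0.  -1.9] M [-0.14  0.31  0.02] toolx [-0.013 -0.001 -1.   ] w 41.1 t 12.0
LOCAL mm [ 37.9   1.1 116.6] F [-2.5 -1.1 -1.7] M [-0.11  0.37 -0.01] toolx [-0.015 -0.001 -1.   ] w 41.1 t 12.12
```

```bash
python3 -m inch '[[36,[0,1,0],[0,0,0]]]'>/dev/null; python3 loc.py;  python3 -m inch '[[36,[0,1,0],[0,0,0]]]'>/dev/null; python3 loc.py;  python3 -m inch '[[36,[0,0.8,0],[0,0,0]]]'>/dev/null; python3 loc.py
```

```text
LOCAL mm [ 38.    1.1 116.5] F [-3.2 -0.5 -0.5] M [-0.21  0.52  0.01] toolx [-0.017 -0.001 -1.   ] w 41.3 t 12.25
LOCAL mm [ 38.2   1.1 116.5] F [-4.8 -1.   0.1] M [-0.13  0.65 -0.02] toolx [-0.019 -0.001 -1.   ] w 41.3 t 12.38
LOCAL mm [ 38.2   1.1 116.4] F [-4.4 -0.8  0.7] M [-0.16  0.68  0.02] toolx [-0.021 -0.001 -1.   ] w 41.2 t 12.5
```

```bash
python3 -m inch '[[36,[-0.1,0.6,0],[0,0,0]],[36,[-0.1,0.6,0],[0,0,0]]]'>/dev/null; python3 loc.py;  python3 -m inch '[[36,[-0.1,0.6,0],[0,0,0]],[36,[-0.1,0.6,0],[0,0,0]]]'>/dev/null; python3 loc.py; python3 -m inch '[[36,[0,0.4,0],[0,0,0]],[36,[0,0.4,0],[0,0,0]]]'>/dev/null; python3 loc.py
```

```text
LOCAL mm [ 38.4   1.1 116.4] F [-4.3 -1.  -0.2] M [-0.15  0.82  0.  ] toolx [-0.023 -0.001 -1.   ] w 41.0 t 12.75
LOCAL mm [ 38.5   1.1 116.3] F [-5.  -0.2  0.9] M [-0.13  0.94 -0.01] toolx [-0.026 -0.002 -1.   ] w 41.0 t 13.0
LOCAL mm [ 38.6   1.1 116.3] F [-5.5 -0.3 -0.1] M [-0.15  0.98  0.03] toolx [-0.028 -0.002 -1.   ] w 41.1 t 13.25
```

```bash
python3 - <<'E'
from h import *
im2=save("scene","scene3.png");im=save("top","top3.png")
f=lambda i,w:cv2.resize(i[...,::-1],(w,560),interpolation=cv2.INTER_CUBIC)
cv2.imwrite("pics/c3.png",f(im2[195:315,255:385],607))
E
python3 loc.py
```

```text
LOCAL mm [ 38.7   1.1 116.3] F [-5.1 -0.6  0.1] M [-0.18  1.01 -0.03] toolx [-0.027 -0.002 -1.   ] w 40.9 t 13.35
```

View pics/c3.png

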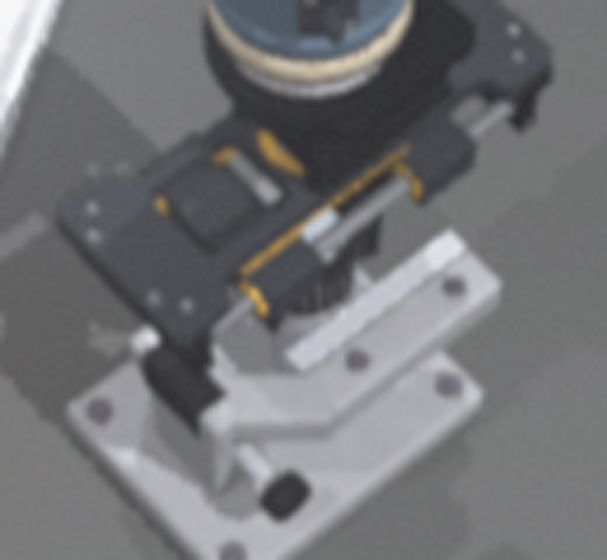

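The gripper hangs clear above the gauge. Nothing but the barrel can be touching, and it was held at about 5 N for a second. Now slide it back out.

```bash
python3 -m inch '[[36,[0,-1.5,0.1],[0,0,0]],[36,[0,-3,0.1],[0,0,0]]]'>/dev/null; python3 loc.py;  python3 -m inch '[[36,[0,-5,0],[0,0,0]],[36,[0,-5,0],[0,0,0]]]'>/dev/null; python3 loc.py; python3 -m inch '[[36,[0,-5,0],[0,0,0]],[36,[0,-5,0],[0,0,0]]]'>/dev/null; python3 loc.py;  python3 -m inch '[[36,[0,-5,0],[0,0,0]],[36,[0,-5,0],[0,0,0]]]'>/dev/null; python3 loc.py
```

```text
LOCAL mm [ 37.9   1.  116.5] F [ 0.4  0.2 -2.4] M [-0.14 -0.26 -0.01] toolx [-0.019 -0.001 -1.   ] w 41.2 t 13.6
LOCAL mm [ 30.5   1.  117.4] F [ 0.6 -0.4 -1.6] M [-0.13 -0.17 -0.06] toolx [-0.012 -0.    -1.   ] w 41.3 t 13.85
LOCAL mm [ 20.4   0.9 117.8] F [ 0.4  0.1 -3.4] M [-0.14 -0.17  0.05] toolx [-0.01 -0.   -1.  ] w 41.2 t 14.1
LOCAL mm [  9.7   0.8 118. ] F [-0.7 -0.4 -3.1] M [-0.21 -0.13  0.04] toolx [-0.01 -0.   -1.  ] w 40.8 t 14.35
```

```bash
python3 -m inch '[[36,[0,-6,0.1],[0,0,0]],[36,[0,-6,0.1],[0,0,0]],[36,[0,-8,0],[0,0,0]],[36,[0,-8,0],[0,0,0]]]'>/dev/null; python3 loc.py;  python3 -m inch '[[36,[0,-10,2],[0,0,0]],[36,[0,-12,1],[0,0,0]],[36,[0,-15,1],[0,0,0]],[36,[0,-20,0],[0,0,0]]]'>/dev/null; python3 loc.py; python3 go.py .4539 -.3023 .15 17
```

```text
LOCAL mm [-20.3   0.6 118.4] F [ 0.6  0.2 -2.9] M [-0.09 -0.12  0.02] toolx [-0.01 -0.   -1.  ] w 41.1 t 14.85
LOCAL mm [-80.2  -3.9 119.2] F [-0.5  0.  -2.6] M [-0.03 -0.08 -0.02] toolx [-0.009  0.    -1.   ] w 41.1 t 15.35
tcp [476.   13.8 119.2] y yaw -17.8 x [-0.009  0.003 -1.   ] F [-0.47  0.18 -2.63] M [-0.06 -0.07 -0.02] w 41.1 t 15.35 j6 0.1
shift now [-31.7  75.3 307.7]
turn [-34.8  -0.2   0.5] shift in target axes [ -30.8 -113.6  295.8]
```

```bash
python3 -m inch '[[36,[-22,0,10],[0,0,0]],[36,[0,13,48],[0,0,0]],[36,[0,13,50],[0,0,0]],[36,[0,13,50],[0,0,0]],[36,[0,13,50],[0,0,0]],[36,[0,13,50],[0,0,0]],[36,[0,13,45],[0,0,0]],[36,[0,0,0],[0,0,0]]]'; python3 go.py .4564 -.3016 .14 -18
```

```text
time: 16.35
position: [0.452, -0.305, 0.1413]
tool_rot: [-0.569, -0.42, 0.573, -0.415]
ft_force: [-0.3, 1.2, -3.9]
grip_width: 0.0412
tcp [ 452.  -305.   141.3] y yaw -17.63 x [-0.009  0.002 -1.   ] F [-0.26  1.23 -3.9 ] M [ 0.02 -0.11  0.06] w 41.2 t 16.35 j6 -0.48
shift now [ 1.2  3.2 -4.5]
turn [0.4 0.  0.6] shift in target axes [ 1.3  3.2 -4.6]
```

```bash
python3 -m inch '[[36,[0,3.2,-4.5],[0,0,0.6]],[36,[0,0,0],[0,0,0]]]'; python3 go.py .4564 -.3016 .14 -18; python3 - <<'E'
from h import *
im2=save("scene","scene4.png");im=save("top","top4.png")
f=lambda i:cv2.resize(i[...,::-1],(400,400),interpolation=cv2.INTER_CUBIC)
cv2.imwrite("pics/c4.png",np.hstack([f(im[220:360,360:500]),f(im2[120:260,170:310])]))
E
```

```text
time: 16.6
position: [0.4551, -0.2989, 0.1407]
tool_rot: [0.571, 0.418, -0.571, 0.417]
ft_force: [0.6, 0.3, -3.0]
grip_width: 0.0414
tcp [ 455.1 -298.9  140.7] y yaw -17.64 x [-0.001  0.002 -1.   ] F [ 0.61  0.34 -3.  ] M [-0.01 -0.05  0.01] w 41.4 t 16.6 j6 -0.48
shift now [0.7 2.  2.2]
turn [ 0.4 -0.1  0.1] shift in target axes [0.7 2.  2.2]
```

View pics/c4.png

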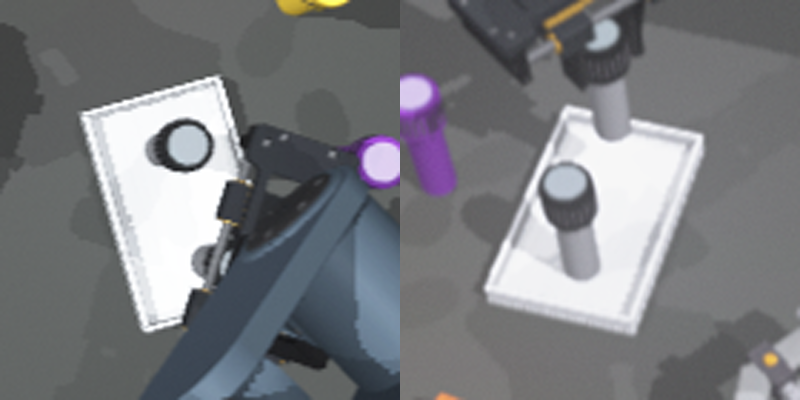

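```bash
python3 -m inch '[[36,[20,0,0],[0.4,0,0]],[36,[20,0,0],[0,0,0]],[36,[12,0,0],[0,0,0]],[36,[0,0,0],[0,0,0]]]'; python3 go.py .4564 -.3016 .082 -18;  python3 -m inch '[[36,[2,0,0],[0,0,0]]]'>/dev/null; python3 loc.py;  python3 -m inch '[[36,[2,0,0],[0,0,0]]]'>/dev/null; python3 loc.py;
```

```text
time: 17.2
position: [0.4563, -0.2958, 0.0883]
tool_rot: [0.571, 0.418, -0.571, 0.417]
ft_force: [0.5, 0.1, -3.2]
grip_width: 0.0415
tcp [ 456.3 -295.8   88.3] y yaw -17.72 x [-0.001  0.001 -1.   ] F [ 0.54  0.06 -3.21] M [-0.06 -0.12  0.01] w 41.5 t 17.2 j6 -0.47
shift now [6.3 1.9 5.5]
turn [ 0.3 -0.1  0.1] shift in target axes [6.3 1.9 5.5]
LOCAL mm [  -2.2 -304.3   86.8] F [ 1.1 -0.1 -2.7] M [-0.01 -0.05 -0.03] toolx [ 0.     0.001 -1.   ] w 41.8 t 17.32
LOCAL mm [  -1.8 -304.3   85.2] F [-0.3  0.5 -3.6] M [-0.01 -0.11  0.03] toolx [ 0.001  0.    -1.   ] w 41.1 t 17.45
```

```bash
for i in 1; do :; done; python3 -m inch '[[36,[1.5,0,0],[0,0,0]]]'>/dev/null; python3 loc.py;  python3 -m inch '[[36,[1.5,0,0],[0,0,0]]]'>/dev/null; python3 loc.py; python3 -m inch '[[36,[1,0,0],[0,0,0]]]'>/dev/null; python3 loc.py;python3 -m inch '[[36,[1,0,0],[0,0,0]]]'>/dev/null; python3 loc.py
```

```text
LOCAL mm [  -1.5 -304.5   84. ] F [-0.5 -0.3 -3. ] M [-0.04 -0.05  0.03] toolx [ 0.002 -0.    -1.   ] w 40.8 t 17.57
LOCAL mm [  -1.3 -304.7   82.8] F [ 0.   0.3 -2.1] M [ 0.03 -0.07 -0.02] toolx [ 0.002 -0.001 -1.   ] w 41.0 t 17.7
LOCAL mm [  -1.3 -304.8   81.8] F [-1.2 -0.6  4.3] M [-0.06  0.18  0.02] toolx [ 0.003 -0.001 -1.   ] w 41.0 t 17.82
LOCAL mm [  -1.2 -305.    81.8] F [-3.1  0.9 10. ] M [0.13 0.47 0.01] toolx [ 0.003 -0.001 -1.   ] w 41.3 t 17.95
```

On the floor. Ease off and open.

```bash
python3 -m inch '[[36,[-0.5,0,0],[0,0,0]]]'>/dev/null; python3 loc.py; python3 -m inch '[[46,[0,0,0],[0,0,0]],[52,[0,0,0],[0,0,0]],[62,[0,0,0],[0,0,0]],[66,[0,0,0],[0,0,0]],[66,[0,0,0],[0,0,0]]]'; python3 loc.py
```

```text
LOCAL mm [  -1.1 -305.1   82.5] F [ 0.9 -0.4 -2.1] M [-0.03 -0.06  0.05] toolx [ 0.003 -0.001 -1.   ] w 41.2 t 18.07
time: 18.7
position: [0.4584, -0.2978, 0.0831]
tool_rot: [0.571, 0.415, -0.57, 0.419]
ft_force: [0.3, -0.8, 0.0]
grip_width: 0.0649
LOCAL mm [  -0.  -305.6   83.1] F [ 0.5 -0.7  0. ] M [-0.01 -0.11  0.01] toolx [ 0.006 -0.003 -1.   ] w 64.9 t 18.7
```

```bash
python3 -m inch '[[66,[-15,0,0],[0,0.2,0.4]],[66,[-20,0,0],[0,0,0]],[66,[-40,0,0],[0,0,0]],[66,[-50,0,0],[0,0,0]],[66,[-30,-40,10],[0,0,0]],[66,[0,-55,20],[0,0,0]],[66,[0,-55,20],[0,0,0]],[66,[0,0,0],[0,0,0]]]'; python3 loc.py; python3 - <<'E'
from h import *
im2=save("scene","scene5.png");im=save("top","top5.png")
f=lambda i:cv2.resize(i[...,::-1],(400,400),interpolation=cv2.INTER_CUBIC)
cv2.imwrite("pics/c5.png",np.hstack([f(im[220:360,360:500]),f(im2[120:260,170:310])]))
E
```

```text
time: 19.7
position: [0.2957, -0.3011, 0.2478]
tool_rot: [0.573, 0.41, -0.567, 0.426]
ft_force: [0.6, -0.5, 0.0]
grip_width: 0.0656
LOCAL mm [-153.7 -359.3  247.8] F [ 0.8 -0.3  0. ] M [-0.02 -0.07 -0.03] toolx [ 0.023 -0.006 -1.   ] w 65.6 t 19.7
```

View pics/c5.png

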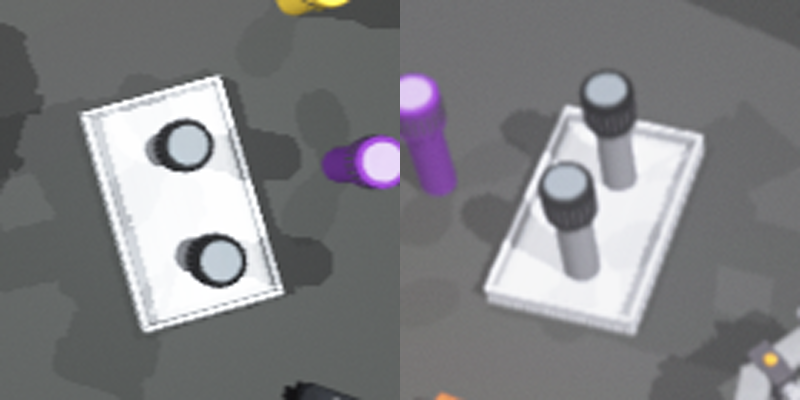

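Both tubes stand upright in the tray, the gauged one at top crop (219,260) and the checked one unmoved at (186,145). The arm is clear. One last numeric check, then I hand in.

```bash
python3 - <<'E'
from h import *
c,s=np.cos(.2925),np.sin(.2925);M=np.array([[c,s],[-s,c]])
w=[atz("top",(360+219/2.857,220+260/2.857),.113),atz("scene",(170+206/2.857,120+90/2.857),.113)]
for v in w: print(np.round(v,3),"tray",np.round(M@(v[:2]-[.4995,-.2886]),3))
ch=[atz("top",(360+186/2.857,220+145/2.857),.113),atz("scene",(170+168/2.857,120+182/2.857),.113)]
for v in ch: print("checked tray",np.round(M@(v[:2]-[.4995,-.2886]),3))
a,b=cv2.imread("pics/top0.png").astype(int),cv2.imread("pics/top5.png").astype(int)
print("box/flask diff",np.abs(a-b)[150:215,375:425].mean(),np.abs(a-b)[155:200,180:225].mean())
print(robot.hand_in())
E
```

```text
[ 0.455 -0.298  0.113] tray [-0.045  0.004]
[ 0.456 -0.296  0.113] tray [-0.044  0.006]
checked tray [0.046 0.003]
checked tray [0.047 0.007]
box/flask diff 0.7092307692307692 0.7665843621399177
the job is handed in; nothing more can be done
None
```

The tube was checked in the gauge, now stands in the empty half of the tray, and the job is handed in. I got no verdict back.

- **Gauging:** I held the tube by its head, laid the barrel on the flat anvil and slid it through the go gap with almost no resistance. The no-go button stopped it, and I pressed at about 4–5.5 N along the throat for about a second before sliding it out.
- **Placing:** I stood it in the empty half of the tray and let go, about 45 mm from the tray's middle. Both cameras agreed on that spot to 2 mm.
- **Last checks:** Both tubes stand upright. The checked tube is still at +46 mm, the flask and slide box look unchanged in the top picture, and the arm is clear.
- **What disagreed:**
  - The stop came about 3 mm deeper than my camera estimate, at 37.5 mm instead of 34.4 mm. It is still within the button's range of about 20–40 mm.
  - The tool also tilted about 1.6° under the press.
  - I could not measure the force on the no-go button itself. At the edge angle I estimate 7–9 N, under the 15 N limit.
- **Slip on my side:** I started one wrongly signed move before the lift and stopped it before the arm moved.

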